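# Open the battery well of a puppet's control box

### The job

On the puppet maker's bench, press the snap tab of the black control box all the way in, then push the released cover along its rails until the battery well is completely open. Leave the cover lying flat on the box's deck, between its rails; nothing is to be picked up or lifted, and the other things on the bench stay where they are.

Things in the scene. Friction and masses are not known exactly. Their poses are not given: they have to be found in the camera images.
- box: Black control box fixed to the bench, on its left or right half, turned up to 35 degrees; 172 (x) x 110 (y) mm, flat top (deck) 45 mm high; origin at the centre of its underside. An ear on its +y side (x -29 to +11, y 55 to 83 mm, 40 mm high) carries the snap tab. Rails 5 mm high, 5 mm thick run along x on the top, inner faces at y = +/-42 mm.
- well (a point): Centre of the battery well's mouth, at box x -48.5, y 0, z 45 mm. The well spans box x -77 to -20, y -34 to +34 mm and holds three AA cells whose tops are 27 mm above the bench. Behind it a 4 mm high lip (box x -86 to -83) closes the rear end, so that the cover can leave only towards box +x.
- deck (a point): Centre of the solid flat deck, box x +33, y 0, z 45 mm. The deck spans box x -20 to +86 mm between the rails and is open at its +x end, with no stop there: a cover whose origin goes beyond about box x +80 mm tips off.
- tab (a joint): Travel of the snap tab, m: 0 = out (start, up to 1 mm), 0.010 = fully in, against a hard stop. It slides straight down, resists with about 4 N all the way and has no return spring: it stays where it is pressed to. Until it is about 7 mm in, its tooth blocks the cover.
- tab_top (a point): Centre of the top face of the tab's grey 24 x 24 mm thumb pad, on the ear at box x -9, y +69 mm; 61 mm above the bench when out, 51 mm fully in. The same part carries a tooth 6 mm thick (x) x 50 mm wide (y) across the deck at box x -9, y 0: it stands 6 mm above the deck when out and sinks 4 mm below it when fully in.
- cover: Loose grey sliding cover, 66 (x) x 80 (y) x 6 mm plate, about 0.1 kg, with a ridge on top; origin at the centre of its underside, axes parallel to the box's. Seated over the well its origin is at box x -48, y 0, z +45 mm; it is clear of the well when its origin is beyond box x +13 mm.
- ridge (a point): Centre of the cover's thumb ridge: an upright bar 8 mm thick (x), 50 mm long (y), 14 mm tall, in the middle of the plate. This point is 13 mm above the cover's underside; the ridge spans 7 mm below to 7 mm above it. Pushed towards box +x it slides the cover; 1 N or so is enough once the tab is in.
- organiser: White open organiser box fixed to the bench, 150 (x) x 120 (y) x 45 mm, origin at the centre of its underside; no part of the job.
- spool_tall: Loose thread spool standing beside the control box, 32 mm across, 50 mm tall; origin at the centre of its underside. Leave alone.
- spool_short: Loose thread spool beyond the control box, 36 mm across, 30 mm tall; origin at the centre of its underside. Leave alone.
- tape_roll: Loose cardboard tape roll lying near the control box, 64 mm across, 18 mm tall; origin at the centre of its underside. Leave alone.
- puppet_foot: Loose wooden puppet foot near the organiser, 65 x 32 x 34 mm; origin at the centre of its underside. Leave alone.
- screwdriver: Loose screwdriver, 160 mm long, lying along its x; origin under its middle. Leave alone.
- tin: Loose tin, 80 mm across, 100 mm tall, at the far side; origin at the centre of its underside. Leave alone.
- lid_dish: Loose white dish, 70 mm across, 25 mm tall, at the far side; origin at the centre of its underside. Leave alone.
There are look-alikes about, which are no part of the job. Leave any red or yellow look-alike of the cover alone.

How it is judged:
On the way, in this order (a step that is already met when the one before it is completed fails the run):
1. the snap tab is pressed in while the cover is still on its seat (value of joint tab above 0.008 m and x of cover in the frame of box below -0.04 m), for 0.1 s.
2. the cover is pushed clear of the battery well (x of cover in the frame of box above 0.011 m and z of cover in the frame of box above 0.042 m), for 0.1 s.
At the end, for the whole second after the job is handed in: The tab is in (at least 8 of 10 mm); the cover lies flat and still on the deck between the rails (height within 3 mm, tilt under 0.06 rad, within 8 mm of the centre line), its origin between 11 and 80 mm ahead of the box's centre, so that it no longer covers the battery well (2 mm tolerance) (all of step 2 and value of joint tab above 0.008 m and x of cover in the frame of box below 0.08 m and y of cover in the frame of box between -0.008 and 0.008 m and z of cover in the frame of box below 0.048 m and angle between cover's own z axis and vertical below 0.06 rad and linear speed of cover below 0.02 m/s); the robot touches nothing.
It fails at once if the cover is lifted more than 10 mm from the box's top, or tipped (z of cover in the frame of box above 0.055 m or angle between cover's own z axis and vertical above 0.35 rad).
It fails at once if another thing on the bench is moved more than 20 mm (distance of any of spool_tall, spool_short, tape_roll, puppet_foot, screwdriver, tin, lid_dish from where it was at the start of the episode above 0.02 m).
It also fails if it takes over 38 s, if anything falls off the work surface, if the arm or the gripper's body presses on something with over 40 N, if the wrist force passes 120 N, or if a joint passes its speed limit or range.

### The arm

A 6-joint arm with a two-finger parallel gripper is mounted at the origin on the work surface. World frame = base frame: x ahead of the robot, y to its left, z up, the work surface at z = 0. Lengths are in m, angles in rad, forces in N, time in s.
With the tool pointing down it reaches from about 0.25 to 0.8 m from the base axis. Payload 8.5 kg.
Tool frame: the origin (TCP) lies at the very end of the fingers, on their centre line; the grasp point (between the pads) lies 19 mm behind it; z points along the fingers, y is the line along which they close (so a half turn about z gives the same grasp; the last joint's range is limited). The gripper opens to 85 mm and grips with 20 to 120 N. Pads are 22 mm wide; open, the fingers measure 114 mm over their backs; the gripper's body (76 mm by 85 mm) begins 54 mm behind the grasp point. The pads swing forward as they close: fully open they stand 13 mm farther back than shut.
Start: joints at [1.183, 0.238, -0.013, 1.319, 0, 1.571], TCP at [0.199, 0.486, 0.231] pointing down, gripper open.
Joint ranges: [-2.66, 2.66], [-1.03, 1.9], [-1.14, 1.46], [-1.82, 2.27], [-1.45, 1.34], [-3.14, 3.14]. Speed limits (rad/s): [2.22, 2.22, 2.79, 3.14, 3.14, 3.14].

### API

Orientations are given as a 3x3 rotation matrix whose columns are the frame's x, y, z axes.
In Python, from cell import robot, get_image, ticket gives the robot as it stands.
- The arm moves only by the tool servo_tool, never from a script. Its arguments are lists of equal length, an entry for each row: "offset": the shift along the tool's x, y, z in m, a list of three; "roll": the turn about the tool's z in rad. A call has 1 to 5 rows; each row shifts and turns the commanded pose from where the row before left it, along the tool's axes as they then stand; what a row does not reach is not made up. A row lasts 1/12 s, in which the tool goes at most 41.7 mm and 7.16 degrees, less where a joint would pass 70% of its speed; a pose out of reach is approached as far as the arm can. A call is refused whole if a number of a shift passes 0.0417 or a number of a turn 0.125, either way. A call with a gripper value outside its range is refused whole. "claw" is the gripper's target within -1 to 1 (fully open at 1, half-way at 0, shut at -1), set as the call begins (left out, the last holds). The fingers move at their own pace and stop on an object; the grip force is fixed at half the most. Time passes only in rows, so rows that do not move let the fingers close. It gives the time, the measured TCP pose, the force, the opening and the grip force at its end, in the units of the state.
- robot.observe(): the state, without advancing time (a new reading comes with each control period).
- get_image(name): name is "scene" or "top"; returns a dict with "img" (384x512x3 uint8, red, green, blue), "fovy" (degrees; the focal length in pixels is half the picture's height over the tangent of half this angle, whatever the lens; pixels are square), "cx", "cy" (the principal point, pixels), "rvec" (rotation vector, rad) and "tvec" (3), from world to camera coordinates, as OpenCV has them. Camera axes: x right, y down, z forward; pixel columns grow to the right and rows downward; lengths in m; the calibration is good to about 2 mm. A picture is of the moment at which its call begins. There is no depth.
- ticket.hand_in(): hands the job in; it is judged then, once.
The state is a dict: "clock": time; "q": joint angles; "joint_vel": joint speeds; "tau": joint torques, N m; "tcp_pos": TCP position; "ee_rot": TCP orientation; "contact_force": force on the tool from outside, world axes, zero at the start; "moment": the same for the moment, N m; "finger_gap": finger opening in m; "finger_force": force on a finger pad.
Only numpy, scipy, OpenCV 4.12 (cv2) and the standard library are available. Lean on these libraries where they do the work, as an engineer would, in place of code of your own. Each camera call takes 0.05 s, during which the arm holds its last target. There are 200 camera calls.

## Working session

There is one attempt and no reset: what is moved stays moved. The work goes in short steps, Python scripts to look and compute and a tool call to move; the robot and the scene stay as the last step left them, time stands still between calls to the robot, and variables do not carry over. Pictures are saved under pics/ and viewed, at most 10 in all, crops included, and the job is handed in when it is done.

Besides the shell and the picture viewer there is one more tool, called in YAML: its name, and indented under it one key for each argument. servo_tool: Moves the arm, as the interface text tells. Its arguments: {"type":"object","properties":{"offset":{"type":"array"},"roll":{"type":"array"},"claw":{"type":"number"}},"required":["offset","roll"]}

```bash
mkdir -p pics; cat > h.py <<'E'
import numpy as np, cv2
from cell import robot, get_image, ticket
def grab(n):
    d=get_image(n); return d
def K(d):
    f=d["img"].shape[0]/2/np.tan(np.radians(d["fovy"])/2)
    return np.array([[f,0,d["cx"]],[0,f,d["cy"]],[0,0,1]])
def ray(d,uv,z):
    R=cv2.Rodrigues(np.array(d["rvec"],float))[0]; t=np.array(d["tvec"],float).ravel()
    uv=np.atleast_2d(uv).astype(float)
    r=(np.linalg.inv(K(d))@np.c_[uv,np.ones(len(uv))].T).T@R
    c=-R.T@t
    return c+r*((z-c[2])/r[:,2])[:,None]
def proj(d,p):
    return cv2.projectPoints(np.atleast_2d(p).astype(float),np.array(d["rvec"],float),np.array(d["tvec"],float),K(d),None)[0][:,0]
E
python3 - <<'E'
from h import *
import pickle
D={}
for n in("top","scene"):
    d=grab(n); D[n]=d; cv2.imwrite(f"pics/{n}0.png",cv2.resize(d["img"][:,:,::-1],(800,600),interpolation=cv2.INTER_CUBIC))
    print(n,d["fovy"],d["cx"],d["cy"],d["rvec"],d["tvec"])
pickle.dump(D,open("d0.pkl","wb"))
s=robot.observe();print(s["clock"],s["tcp_pos"],s["ee_rot"],s["finger_gap"],s["contact_force"])
E
```

```text
top 48.94586690645517 254.89679326508895 185.93644305438136 [ 2.11044755 -2.15231643  0.17181117] [0.03618809 0.61435302 1.09392198]
scene 55.97655538268598 254.4847152385833 188.75647074035214 [ 1.60990409  1.84680517 -0.80940441] [ 0.03895541 -0.34087493  1.34732149]
0.1 [0.19838245 0.48567793 0.23075638] [[-9.25748953e-01  3.78138362e-01 -5.05777034e-04]
 [ 3.78138699e-01  9.25748205e-01 -1.17706649e-03]
 [ 2.31281869e-05 -1.28092194e-03 -9.99999179e-01]] 0.08540562081912537 [0.02517954 0.5991765  0.35036438]
```

View pics/top0.png

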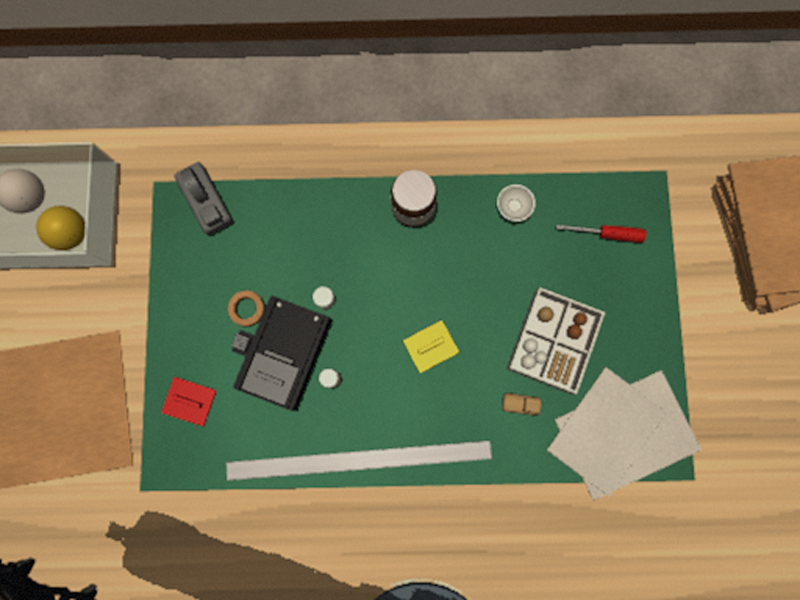

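View pics/scene0.png

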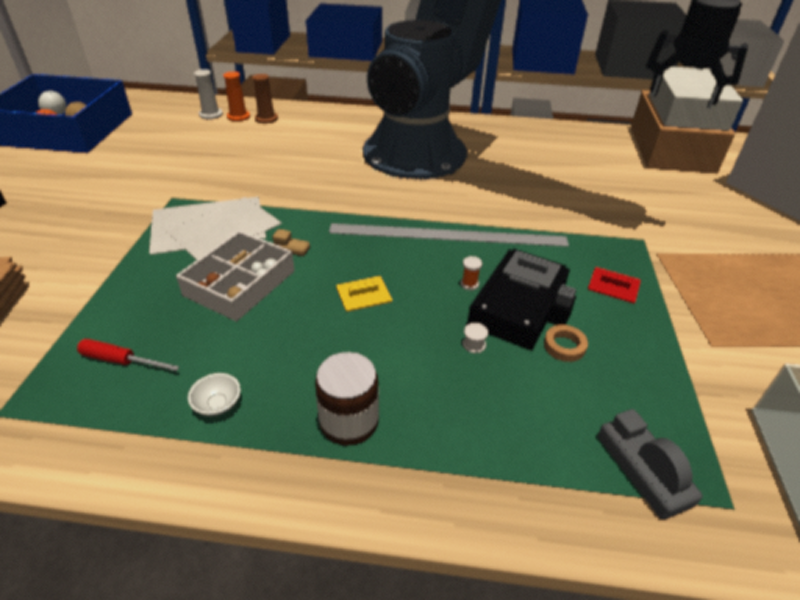

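The top picture shows the black box at (283,352) with its grey cover at (270,380), the thumb pad at (241,342) and its +x end towards the upper right.

Things that could be mistaken, with their pixels in the 800x600 top view:
- **Cover:** grey plate on the box (270,380), red plate (188,402), yellow plate (431,346), grey stapler-like thing (203,198). I choose the grey plate seated on the box.
- **Tab:** grey pad on the ear (241,342), or the tooth bar across the deck (280,356). I choose the pad.

Next I check this in a close crop and measure.

```bash
python3 - <<'E'
from h import *
import pickle
D=pickle.load(open("d0.pkl","rb")); d=D["top"]; im=d["img"]
x0,y0=135,175; c=im[y0:y0+100,x0:x0+100]
cv2.imwrite("pics/crop0.png",cv2.resize(c[:,:,::-1],(600,600),interpolation=cv2.INTER_NEAREST))
hsv=cv2.cvtColor(im,cv2.COLOR_RGB2HSV)
m=((hsv[...,1]<60)&(hsv[...,2]>55)&(hsv[...,2]<190)).astype(np.uint8)
box=np.zeros_like(m); box[y0:y0+100,x0:x0+100]=1
m*=box
n,l,st,ce=cv2.connectedComponentsWithStats(m)
for i in range(1,n):
    if st[i,4]>15: 
        p=np.argwhere(l==i)[:,::-1].astype(np.float32); r=cv2.minAreaRect(p)
        print(st[i],ce[i].round(1),r, im[l==i].mean(0).round(), ray(d,r[0],.05)[0].round(4))
# dark (box) mask
k=((hsv[...,2]<50)).astype(np.uint8)*box
n,l,st,ce=cv2.connectedComponentsWithStats(k)
for i in range(1,n):
    if st[i,4]>100: print("dark",st[i],ce[i].round(1))
E
```

```text
[200 183  14  15  55] [207.4 191.1] ((206.50003051757812, 190.00001525878906), (13.435027122497559, 13.435027122497559), 45.0) [133. 136. 120.] [0.6067 0.1558 0.05  ]
[148 213  12  12  89] [153.4 218.6] ((153.43101501464844, 218.6724090576172), (9.099071502685547, 9.47046184539795), 21.801410675048828) [102. 101.  93.] [0.5315 0.2986 0.05  ]
[154 224  38  36 855] [173.  240.9] ((172.9310302734375, 240.6724090576172), (30.454036712646484, 31.01112174987793), 21.801410675048828) [115. 112. 104.] [0.4717 0.2453 0.05  ]
[204 236  14  13  44] [210.9 241.8] ((210.25001525878906, 241.75001525878906), (12.727922439575195, 12.020814895629883), 45.0) [141. 145. 129.] [0.467  0.1458 0.05  ]
dark [ 149  190   64   73 1274] [181.3 219.2]
```

View pics/crop0.png

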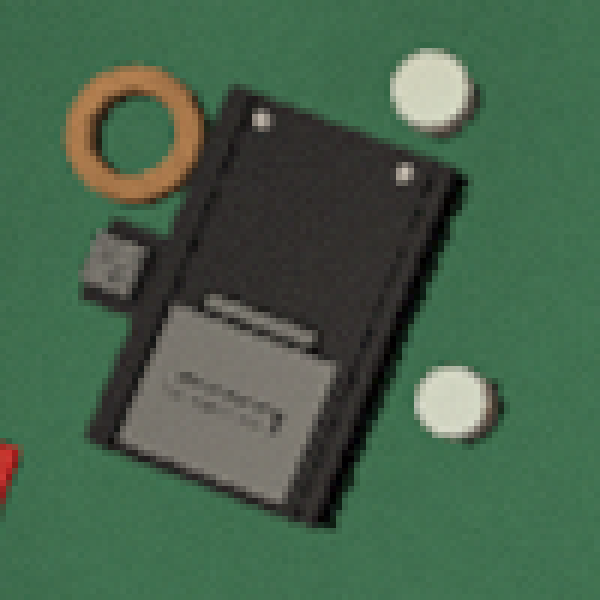

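```bash
cat > pose.py <<'E'
from h import *
import pickle
d=pickle.load(open("d0.pkl","rb"))["top"]
pts=[((172,303),(-15,40,51)),((338,362),(-15,-40,51)),((287,503),(-81,-40,51)),((120,440),(-81,40,51)),
((230,88),(86,55,45)),((467,175),(86,-55,45)),((90,435),(-86,55,45)),((116,264),(-9,69,61))]
W=[];B=[]
for (u,v),b in pts:
    W.append(ray(d,(135+u/6-.5,175+v/6-.5),b[2]/1000)[0,:2]); B.append(np.array(b[:2])/1000)
W=np.array(W);B=np.array(B)
mw,mb=W.mean(0),B.mean(0)
U,S,V=np.linalg.svd((B-mb).T@(W-mw)); R=(V.T@np.diag([1,np.linalg.det(V.T@U.T)])@U.T); t=mw-R@mb
if __name__=="__main__":
    print("yaw",np.degrees(np.arctan2(R[1,0],R[0,0])),"t",t.round(4)); print(((W-(B@R.T+t))*1000).round(1))
    s=robot.observe(); E=s["ee_rot"]
    for n,b in dict(tab=(-9,69),ridge=(-48,0),push=(-60,0),end=(30,0)).items():
        w=R@(np.array(b)/1000)+t; dl=np.r_[w,s["tcp_pos"][2]]-s["tcp_pos"]
        print(n,w.round(4),"tool xy offset",(E.T@dl).round(4))
    print("tool x,y yaw",np.degrees(np.arctan2(E[1,0],E[0,0])),np.degrees(np.arctan2(E[1,1],E[0,1])))
    for n,uv,z in (("tall/short",(206.9,190.5),.03),("tall",(210,241.5),.05),("tape",(135+135/6,175+135/6),.018)):
        w=ray(d,uv,z)[0,:2]; print(n,w.round(3),"in box",((w-t)@R*1000).round())
E
python3 pose.py
```

```text
yaw -22.109472832206 t [0.5134 0.2272]
[[-0.7  2. ]
 [ 1.8  1.8]
 [ 1.6 -1. ]
 [ 0.4 -0.8]
 [-2.1  2.7]
 [-2.8 -3.3]
 [ 2.  -1.7]
 [-0.1  0.3]]
tab [0.531  0.2945] tool xy offset [-3.802e-01 -5.120e-02  1.000e-04]
ridge [0.4689 0.2452] tool xy offset [-3.414e-01 -1.203e-01  1.000e-04]
push [0.4578 0.2497] tool xy offset [-3.294e-01 -1.203e-01  1.000e-04]
end [0.5412 0.2159] tool xy offset [-4.194e-01 -1.201e-01  1.000e-04]
tool x,y yaw 157.78156302693785 67.78156472434975
tall/short [0.608 0.157] in box [114. -29.]
tall [0.468 0.146] in box [-12. -92.]
tape [0.593 0.296] in box [48. 94.]
```

The crop confirms the choice: grey cover with tooth behind it, and grey pad at crop (116,264). The tool is already aligned with the box (tool x = −box x, tool y = box y). I close the fingers and go above the tab.

servo_tool:
  offset:
    - [-0.038,-0.005,0]
    - [-0.038,-0.005,0]
    - [-0.038,-0.005,0]
    - [-0.038,-0.005,0]
    - [-0.038,-0.005,0]
  roll: [0,0,0,0,0]
  claw: -1

```text
clock: 0.52
tcp_pos: [0.3661, 0.3898, 0.2311]
ee_rot: [[-0.926, 0.378, -0.0], [0.378, 0.926, -0.0], [0.0, -0.001, -1.0]]
contact_force: [0.7, 1.0, -0.4]
finger_gap: 0.0249
finger_force: 0.0
```

servo_tool:
  offset:
    - [-0.038,-0.005,0]
    - [-0.038,-0.005,0]
    - [-0.038,-0.005,0]
    - [-0.038,-0.005,0]
    - [-0.038,-0.005,0]
  roll: [0,0,0,0,0]

```text
clock: 0.93
tcp_pos: [0.5327, 0.2946, 0.2309]
ee_rot: [[-0.926, 0.378, -0.001], [0.378, 0.926, -0.0], [0.0, -0.001, -1.0]]
contact_force: [-0.5, 1.3, -0.2]
finger_gap: -0.0001
finger_force: 0.0
```

servo_tool:
  offset:
    - [0,0,0.03]
    - [0,0,0.03]
    - [0,0,0.03]
    - [0,0,0.03]
    - [0,0,0]
  roll: [0,0,0,0,0]

```text
clock: 1.35
tcp_pos: [0.5283, 0.294, 0.1053]
ee_rot: [[-0.926, 0.378, -0.008], [0.378, 0.926, -0.005], [0.006, -0.008, -1.0]]
contact_force: [-1.0, -1.0, -0.5]
finger_gap: -0.0001
finger_force: 0.0
```

```bash
cat > look.py <<'E'
from pose import *
import sys
s=robot.observe(); p=s["tcp_pos"]
print("clock",s["clock"],"tcp",p.round(4),"in box mm",((p[:2]-t)@R*1000).round(1),"F",s["contact_force"].round(2),"gap",s["finger_gap"])
print(s["ee_rot"].round(3))
T=[]
for n in("top","scene"):
    g=grab(n); a=np.r_[R@[-.03,.03]+t,.06]; u,v=proj(g,a)[0].astype(int); m=45
    c=g["img"][max(v-m,0):v+m,max(u-m,0):u+m,::-1]; T.append(cv2.resize(c,(400,400),interpolation=cv2.INTER_CUBIC))
    print(n,"crop origin",u-m,v-m,"scale",400/90)
cv2.imwrite(f"pics/{sys.argv[1]}.png",np.hstack(T))
E
python3 look.py a1
```

```text
clock 1.35 tcp [0.5283 0.294  0.1053] in box mm [-11.4  67.5] F [-0.98 -1.05 -0.52] gap -0.00014514976878394505
[[-0.926  0.378 -0.008]
 [ 0.378  0.926 -0.005]
 [ 0.006 -0.008 -1.   ]]
top crop origin 119 186 scale 4.444444444444445
scene crop origin 304 130 scale 4.444444444444445
```

View pics/a1.png

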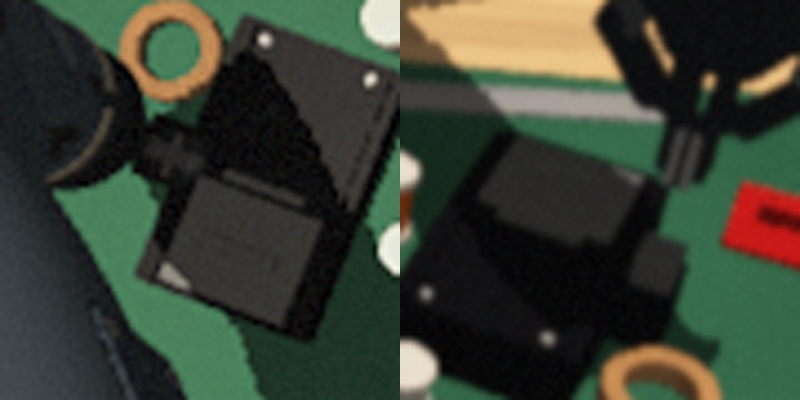

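Left half: fingers end next to the pad, cover seated. Right half: tip at (683,180), pad top at about (658,258). I check the pad from the scene view against the pose.

```bash
python3 - <<'E'
from pose import *
g=grab("scene")
for uv,z in (((258,258),.061),((258,248),.061)):
    w=ray(g,(304+uv[0]/4.444-.4,130+uv[1]/4.444-.4),z)[0,:2]; print(((w-t)@R*1000).round(1))
p=proj(g,robot.observe()["tcp_pos"])[0]; print("tcp px in crop",(p-[304,130])*4.444)
s=robot.observe(); print(s["tcp_pos"],((s["tcp_pos"][:2]-t)@R*1000).round(1),s["ee_rot"].round(3))
E
```

```text
[-0.8 70.6]
[-9.  68.1]
tcp px in crop [282.38996746 175.22588681]
[0.53176458 0.29627171 0.11241908] [-9.  70.9] [[-0.926  0.378  0.   ]
 [ 0.378  0.926  0.   ]
 [-0.     0.    -1.   ]]
```

servo_tool:
  offset:
    - [0,-0.002,0.014]
    - [0,0,0.014]
    - [0,0,0.008]
    - [0,0,0.005]
    - [0,0,0.003]
  roll: [0,0,0,0,0]

```text
clock: 1.92
tcp_pos: [0.5311, 0.2945, 0.068]
ee_rot: [[-0.926, 0.378, 0.001], [0.378, 0.926, 0.001], [-0.001, 0.001, -1.0]]
contact_force: [-0.4, -0.2, 0.2]
finger_gap: 0.0002
finger_force: 0.0
```

servo_tool:
  offset:
    - [0,0,0.003]
    - [0,0,0.003]
    - [0,0,0.003]
    - [0,0,0.002]
    - [0,0,0]
  roll: [0,0,0,0,0]

```text
clock: 2.33
tcp_pos: [0.5309, 0.2943, 0.0564]
ee_rot: [[-0.926, 0.378, 0.001], [0.378, 0.926, 0.0], [-0.0, 0.001, -1.0]]
contact_force: [-0.3, -0.1, 0.0]
finger_gap: 0.0001
finger_force: 0.3
```

servo_tool:
  offset:
    - [0,0,0.001]
    - [0,0,0.001]
    - [0,0,0.001]
    - [0,0,0.001]
  roll: [0,0,0,0]

```text
clock: 2.67
tcp_pos: [0.5309, 0.2943, 0.0525]
ee_rot: [[-0.926, 0.378, 0.001], [0.378, 0.926, 0.0], [-0.001, 0.001, -1.0]]
contact_force: [0.7, 1.5, 4.1]
finger_gap: -0.0
finger_force: 2.0
```

servo_tool:
  offset:
    - [0,0,0.001]
    - [0,0,0.001]
  roll: [0,0]

```text
clock: 2.83
tcp_pos: [0.531, 0.2944, 0.051]
ee_rot: [[-0.926, 0.378, 0.001], [0.378, 0.926, 0.001], [-0.001, 0.001, -1.0]]
contact_force: [-3.1, -2.0, 19.9]
finger_gap: 0.0002
finger_force: 10.2
```

Hard stop at 51 mm with 20 N: the tab is fully in. I hold briefly, lift, and go behind the ridge.

servo_tool:
  offset:
    - [0,0,0]
    - [0,0,0]
    - [0,0,-0.015]
    - [0,0,-0.015]
    - [0,0,-0.01]
  roll: [0,0,0,0,0]

```text
clock: 3.25
tcp_pos: [0.5303, 0.2939, 0.0908]
ee_rot: [[-0.926, 0.378, -0.001], [0.378, 0.926, -0.001], [0.0, -0.001, -1.0]]
contact_force: [0.4, 0.9, 0.2]
finger_gap: 0.0004
finger_force: 0.0
```

servo_tool:
  offset:
    - [0.017,-0.019,0]
    - [0.02,-0.022,0]
    - [0.016,-0.018,0]
    - [0.008,-0.01,0]
    - [0,0,0]
  roll: [0,0,0,0,0]

```text
clock: 3.67
tcp_pos: [0.445, 0.2517, 0.09]
ee_rot: [[-0.926, 0.378, -0.003], [0.378, 0.926, -0.002], [0.002, -0.003, -1.0]]
contact_force: [-0.7, 0.1, -1.0]
finger_gap: -0.0001
finger_force: 0.0
```

```bash
python3 look.py a2
```

```text
clock 3.6667 tcp [0.445  0.2517 0.09  ] in box mm [-72.6  -3.1] F [-0.72  0.09 -0.95] gap -0.00011855432682866904
[[-0.926  0.378 -0.003]
 [ 0.378  0.926 -0.002]
 [ 0.002 -0.003 -1.   ]]
top crop origin 119 186 scale 4.444444444444445
scene crop origin 304 130 scale 4.444444444444445
```

View pics/a2.png

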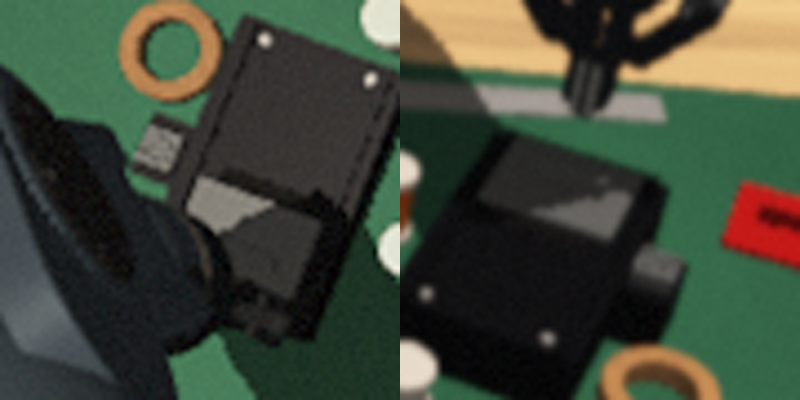

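The tooth is gone from beside the cover and the pad is low; the cover, at left (265,235), is still seated with the tip behind the ridge. I lower the tip.

servo_tool:
  offset:
    - [0,0,0.012]
    - [0,0,0.012]
    - [0,0,0.007]
    - [0,0,0.004]
    - [0,0,0]
  roll: [0,0,0,0,0]

```text
clock: 4.18
tcp_pos: [0.4481, 0.2533, 0.0543]
ee_rot: [[-0.926, 0.378, -0.001], [0.378, 0.926, -0.001], [0.001, -0.001, -1.0]]
contact_force: [-0.1, 0.2, 0.6]
finger_gap: 0.0002
finger_force: 0.0
```

```bash
python3 - <<'E'
from pose import *
g=grab("top"); s=robot.observe(); p=s["tcp_pos"]; print(p.round(4),((p[:2]-t)@R*1000).round(1),s["contact_force"].round(2))
E
```

```text
[0.4483 0.2534 0.0549] [-70.2  -0.2] [-0.09  0.92 -0.03]
```

servo_tool:
  offset:
    - [-0.003,0,0]
    - [-0.003,0,0]
    - [-0.004,0,0]
    - [-0.005,0,0]
    - [-0.005,0,0]
  roll: [0,0,0,0,0]

```text
clock: 4.65
tcp_pos: [0.4672, 0.2457, 0.0556]
ee_rot: [[-0.926, 0.378, 0.0], [0.378, 0.926, 0.0], [-0.0, 0.0, -1.0]]
contact_force: [-1.3, 0.7, 1.1]
finger_gap: 0.0001
finger_force: 0.6
```

servo_tool:
  offset:
    - [-0.006,0,0]
    - [-0.006,0,0]
    - [-0.006,0,0]
    - [-0.006,0,0]
    - [-0.006,0,0]
  roll: [0,0,0,0,0]

```text
clock: 5.07
tcp_pos: [0.495, 0.2341, 0.0552]
ee_rot: [[-0.926, 0.378, -0.0], [0.378, 0.926, -0.0], [0.0, -0.0, -1.0]]
contact_force: [-0.3, 1.1, 1.3]
finger_gap: -0.0002
finger_force: 0.6
```

servo_tool:
  offset:
    - [-0.006,0,0]
    - [-0.006,0,0]
    - [-0.005,0,0]
    - [-0.005,0,0]
    - [-0.004,0,0]
  roll: [0,0,0,0,0]

```text
clock: 5.48
tcp_pos: [0.519, 0.2243, 0.0553]
ee_rot: [[-0.926, 0.378, 0.0], [0.378, 0.926, -0.0], [-0.0, -0.0, -1.0]]
contact_force: [-1.0, -0.5, 1.6]
finger_gap: 0.0001
finger_force: 0.6
```

servo_tool:
  offset:
    - [-0.004,0,0]
    - [-0.003,0,0]
    - [-0.002,0,0]
    - [-0.001,0,0]
    - [0,0,0]
  roll: [0,0,0,0,0]

```text
clock: 5.9
tcp_pos: [0.5279, 0.2207, 0.0553]
ee_rot: [[-0.926, 0.378, 0.0], [0.378, 0.926, -0.0], [-0.0, -0.0, -1.0]]
contact_force: [0.2, 0.5, -0.5]
finger_gap: -0.0003
finger_force: 0.0
```

```bash
python3 look.py a3
```

```text
clock 5.9 tcp [0.5279 0.2207 0.0553] in box mm [15.9 -0.5] F [ 0.19  0.49 -0.45] gap -0.00031029955894082287
[[-0.926  0.378  0.   ]
 [ 0.378  0.926 -0.   ]
 [-0.    -0.    -1.   ]]
top crop origin 119 186 scale 4.444444444444445
scene crop origin 304 130 scale 4.444444444444445
```

View pics/a3.png

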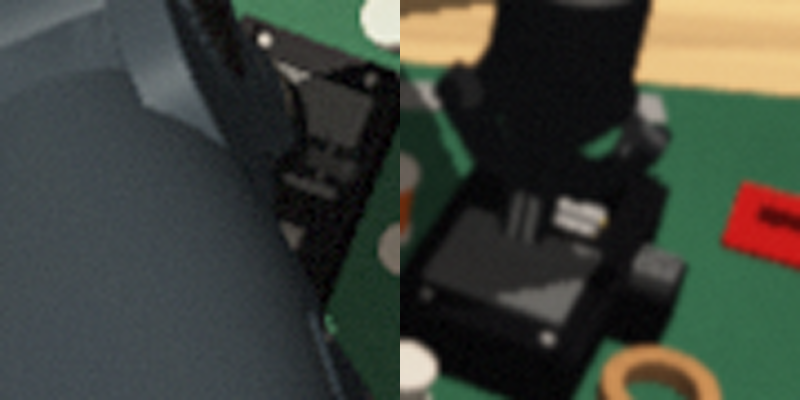

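The cover has slid onto the deck (right half, about (510,270)) and battery cells show at (580,215). I back off, rise and clear the view.

servo_tool:
  offset:
    - [0.004,0,0]
    - [0.006,0,0]
    - [0,0,-0.015]
    - [0,0,-0.03]
    - [0,0,-0.04]
  roll: [0,0,0,0,0]

```text
clock: 6.42
tcp_pos: [0.5159, 0.2241, 0.1388]
ee_rot: [[-0.926, 0.378, -0.005], [0.378, 0.926, -0.002], [0.004, -0.004, -1.0]]
contact_force: [0.9, 0.7, -0.4]
finger_gap: -0.0
finger_force: 0.0
```

servo_tool:
  offset:
    - [0.02,0,-0.03]
    - [0.038,0,0]
    - [0.038,0,0]
    - [0.038,0,0]
    - [0.038,0,0]
  roll: [0,0,0,0,0]

```text
clock: 6.83
tcp_pos: [0.3571, 0.2898, 0.1704]
ee_rot: [[-0.926, 0.379, 0.0], [0.379, 0.926, 0.0], [-0.0, 0.0, -1.0]]
contact_force: [0.3, 0.7, 0.2]
finger_gap: -0.0002
finger_force: 0.0
```

servo_tool:
  offset:
    - [0.038,0.02,0]
    - [0.038,0.03,0]
    - [0.038,0.03,0]
    - [0.02,0.02,0]
    - [0,0,0]
  roll: [0,0,0,0,0]

```text
clock: 7.25
tcp_pos: [0.2778, 0.4244, 0.1703]
ee_rot: [[-0.927, 0.374, -0.0], [0.374, 0.927, 0.002], [0.001, 0.002, -1.0]]
contact_force: [-0.6, 0.2, -0.3]
finger_gap: -0.0004
finger_force: 0.0
```

```bash
python3 look.py a4; python3 - <<'E'
from pose import *
g=grab("top"); im=g["img"]; hsv=cv2.cvtColor(im,cv2.COLOR_RGB2HSV)
c,_=cv2.projectPoints(np.zeros((1,3)),np.zeros(3),np.zeros(3),np.eye(3),None)
m=((hsv[...,1]<60)&(hsv[...,2]>70)&(hsv[...,2]<190)).astype(np.uint8)
n,l,st,ce=cv2.connectedComponentsWithStats(m)
for i in range(1,n):
    w=ray(g,ce[i],.051)[0,:2]; b=(w-t)@R*1000
    if st[i,4]>30 and abs(b[0])<120 and abs(b[1])<100: print(st[i,4],b.round(1))
E
```

```text
clock 7.25 tcp [0.2778 0.4244 0.1703] in box mm [-292.5   94. ] F [-0.59  0.21 -0.35] gap -0.0003567931549637726
[[-0.927  0.374 -0.   ]
 [ 0.374  0.927  0.002]
 [ 0.001  0.002 -1.   ]]
top crop origin 119 186 scale 4.444444444444445
scene crop origin 304 130 scale 4.444444444444445
56 [111.8 -34.5]
743 [31.6  0.2]
81 [-10.2  70.5]
310 [-48.1  -4.6]
45 [-11.9 -94.9]
```

View pics/a4.png

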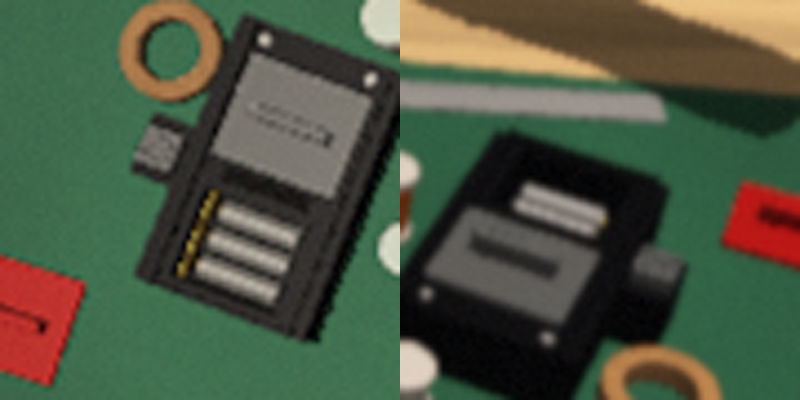

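The cover lies flat between the rails at box x of about +32 mm and y of about 0. The well with its three cells is fully open, and the robot is clear.

```bash
python3 -c "
from cell import ticket
print(ticket.hand_in())"
```

```text
the job is handed in; nothing more can be done
None
```

I pressed the tab to its hard stop, pushed the cover clear of the well so it lies flat on the deck at about box x +32 mm, and handed the job in; the verdict was not shown.

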